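Pack the bench screwdrivers into their case and shut it

TASK

Pack up the screwdriver case: lay every loose screwdriver from the bench flat in a lane of its own, pointing the same way as the one already stowed, which stays as it is. Whatever else has been left in the case (a power adapter, a relay box or both) comes out and is set down on the cork mat. With all that done, lower the lid gently until it is fully shut, without letting it slam and without disturbing the bottles and tape nearby.

Things in the scene. Friction and masses are not known exactly. Their poses are not given: they have to be found in the camera images.
- case: White tool case, fixed; 172 deep (x, front to hinge) x 292 wide (y) x 40 mm high, walls and floor 5 mm. Origin: centre of underside, z up. Rubber teeth, 10 mm high above the floor, part it into six lanes along x, 28 mm wide, centred at y = -105, -63, -21, 21, 63, 105 mm. Teeth stand only at |x| = 47 to 77 mm; between, the floor is clear. Outer lanes: 36 mm to the side walls.
- lid (a joint): Angle of the case's lid, rad: 0 = fully shut, 1.57 = upright, grows as it opens (at most 1.85). Stiff hinge: stays where left.
- lid_hinge (a point): Point on the lid's hinge axis at mid-width: on the case's far (+x) rim, 86 mm from the case's origin, 40.5 mm above its underside. The hinge axis is the case's y axis. Site axes: x points from the lid's front edge to the hinge, z out of the lid's outer face. The lid is a 172 x 292 mm plate 6 mm thick.
- lid_lip (a point): End of the lip at the middle of the lid's front edge, 188 mm from the hinge axis. The lip is a tab 60 mm wide and 5 mm thick that overhangs the case's front by 17 mm.
- adapter: Black plastic power adapter block, 56 x 34 x 46 mm (x, y, z), no lead. Origin at its centre. In some starts it has been left lying in the case, where it is too tall for the lid to shut; otherwise it is absent.
- relay: Grey plastic relay box, 50 x 38 x 46 mm (x, y, z), with two small screw heads on top. Origin at its centre. In some starts it has been left in the case, where it is too tall for the lid to shut; otherwise absent.
- mat: Cork mat on the bench, fixed, 100 x 200 mm (x, y), 4 mm thick. Origin: centre of its underside.
- driver1: Screwdriver, 140 mm long: black handle of 16 x 16 mm square section, 80 mm long, with rounded edges, then a steel shank 5 mm across, 60 mm long. Origin on its axis at mid-length; x points to the blade (handle spans x = -70 to 10 mm); balance near x = -23 mm. Starts loose on the bench; absent in some starts.
- driver1_tip (a point): Tip of driver1's blade, 70 mm ahead of its origin.
- driver2: Screwdriver, 140 mm long: black handle of 16 x 16 mm square section, 80 mm long, with rounded edges, then a steel shank 5 mm across, 60 mm long. Origin on its axis at mid-length; x points to the blade (handle spans x = -70 to 10 mm); balance near x = -23 mm. Starts loose on the bench; absent in some starts.
- driver2_tip (a point): Tip of driver2's blade, 70 mm ahead of its origin.
- driver3: Screwdriver, 140 mm long: black handle of 16 x 16 mm square section, 80 mm long, with rounded edges, then a steel shank 5 mm across, 60 mm long. Origin on its axis at mid-length; x points to the blade (handle spans x = -70 to 10 mm); balance near x = -23 mm. Starts loose on the bench; absent in some starts.
- driver3_tip (a point): Tip of driver3's blade, 70 mm ahead of its origin.
- driver4: Screwdriver, 140 mm long: black handle of 16 x 16 mm square section, 80 mm long, with rounded edges, then a steel shank 5 mm across, 60 mm long. Origin on its axis at mid-length; x points to the blade (handle spans x = -70 to 10 mm); balance near x = -23 mm. Starts loose on the bench; absent in some starts.
- driver4_tip (a point): Tip of driver4's blade, 70 mm ahead of its origin.
- driver5: Screwdriver, 140 mm long: black handle of 16 x 16 mm square section, 80 mm long, with rounded edges, then a steel shank 5 mm across, 60 mm long. Origin on its axis at mid-length; x points to the blade (handle spans x = -70 to 10 mm); balance near x = -23 mm. Starts loose on the bench; absent in some starts.
- driver5_tip (a point): Tip of driver5's blade, 70 mm ahead of its origin.
- stowed_a: Screwdriver, 140 mm long: black handle of 16 x 16 mm square section, 80 mm long, with rounded edges, then a steel shank 5 mm across, 60 mm long. Origin on its axis at mid-length; x points to the blade (handle spans x = -70 to 10 mm); balance near x = -23 mm. Already lies in the case; only one of stowed_a (blade to hinge) and stowed_b (blade to front) is present.
- stowed_a_tip (a point): Tip of stowed_a's blade, 70 mm ahead of its origin.
- stowed_b: Screwdriver, 140 mm long: black handle of 16 x 16 mm square section, 80 mm long, with rounded edges, then a steel shank 5 mm across, 60 mm long. Origin on its axis at mid-length; x points to the blade (handle spans x = -70 to 10 mm); balance near x = -23 mm. Already lies in the case; only one of stowed_a (blade to hinge) and stowed_b (blade to front) is present.
- stowed_b_tip (a point): Tip of stowed_b's blade, 70 mm ahead of its origin.
- amber_bottle: Amber jar, 60 mm across, 120 mm high. Bystander. Origin: centre of underside.
- pill_jar: White pot with red cap, 42 mm across, 65 mm high. Bystander. Origin: centre of underside.
- tape_roll: Blue roll of tape lying flat, 80 mm across, 18 mm high. Bystander. Origin: centre of underside.
Things that resemble listed ones, but are neither listed nor needed, are in the scene too. What is shaped like the driver4 but purple is not meant.

How it is judged:
On the way, in this order (a step that is already met when the one before it is completed fails the run):
1. all loose screwdrivers lie in lanes, pointing like the stowed one, and the adapter and relay are on the mat, with the lid still open (z of driver1 in the frame of case between 0.009 and 0.0165 m and z of each of driver1_tip, driver2_tip, driver3_tip, driver4_tip, driver5_tip, stowed_a_tip, stowed_b_tip in the frame of case below 0.0168 m and y of driver1 in the frame of case between -0.125 and 0.125 m and x of driver1 in the frame of case between -0.02 and 0.02 m and angle between the x axis of each of driver1, driver2, driver3, driver4, driver5, stowed_a, stowed_b and the x axis of case, either way round below 0.15 rad and z of driver2 in the frame of case between 0.009 and 0.0165 m and y of driver2 in the frame of case between -0.125 and 0.125 m and x of driver2 in the frame of case between -0.02 and 0.02 m and z of driver3 in the frame of case between 0.009 and 0.0165 m and y of driver3 in the frame of case between -0.125 and 0.125 m and x of driver3 in the frame of case between -0.02 and 0.02 m and z of driver4 in the frame of case between 0.009 and 0.0165 m and y of driver4 in the frame of case between -0.125 and 0.125 m and x of driver4 in the frame of case between -0.02 and 0.02 m and z of driver5 in the frame of case between 0.009 and 0.0165 m and y of driver5 in the frame of case between -0.125 and 0.125 m and x of driver5 in the frame of case between -0.02 and 0.02 m and z of stowed_a in the frame of case between 0.009 and 0.0165 m and y of stowed_a in the frame of case between -0.125 and 0.125 m and x of stowed_a in the frame of case between -0.02 and 0.02 m and z of stowed_b in the frame of case between 0.009 and 0.0165 m and y of stowed_b in the frame of case between -0.125 and 0.125 m and x of stowed_b in the frame of case between -0.02 and 0.02 m and x of stowed_a_tip in the frame of case above 0.03 m and x of stowed_b_tip in the frame of case below -0.03 m and (x of each of driver1_tip, driver2_tip, driver3_tip, driver4_tip, driver5_tip, stowed_a_tip, stowed_b_tip in the frame of case above 0.03 m or x of each of driver1_tip, driver2_tip, driver3_tip, driver4_tip, driver5_tip, stowed_a_tip, stowed_b_tip in the frame of case below -0.03 m) and x of adapter in the frame of mat between -0.05 and 0.05 m and y of adapter in the frame of mat between -0.1 and 0.1 m and height (world z) of adapter between 0.018 and 0.036 m and x of relay in the frame of mat between -0.05 and 0.05 m and y of relay in the frame of mat between -0.1 and 0.1 m and height (world z) of relay between 0.018 and 0.036 m and value of joint lid above 0.8 rad), for 0.2 s.
2. the lid is fully shut (value of joint lid below 0.06 rad), for 0.2 s.
At the end, for the whole second after the job is handed in: Every driver lies flat in a lane (within 20 mm of mid-depth, 0.15 rad of the lane), blade the same way as the stowed one, itself unturned; adapter and relay (those present) rest with their centres over the mat; lid under 0.06 rad; all at rest (z of driver1 in the frame of case between 0.009 and 0.0165 m and z of each of driver1_tip, driver2_tip, driver3_tip, driver4_tip, driver5_tip, stowed_a_tip, stowed_b_tip in the frame of case below 0.0168 m and y of driver1 in the frame of case between -0.125 and 0.125 m and x of driver1 in the frame of case between -0.02 and 0.02 m and angle between the x axis of each of driver1, driver2, driver3, driver4, driver5, stowed_a, stowed_b and the x axis of case, either way round below 0.15 rad and z of driver2 in the frame of case between 0.009 and 0.0165 m and y of driver2 in the frame of case between -0.125 and 0.125 m and x of driver2 in the frame of case between -0.02 and 0.02 m and z of driver3 in the frame of case between 0.009 and 0.0165 m and y of driver3 in the frame of case between -0.125 and 0.125 m and x of driver3 in the frame of case between -0.02 and 0.02 m and z of driver4 in the frame of case between 0.009 and 0.0165 m and y of driver4 in the frame of case between -0.125 and 0.125 m and x of driver4 in the frame of case between -0.02 and 0.02 m and z of driver5 in the frame of case between 0.009 and 0.0165 m and y of driver5 in the frame of case between -0.125 and 0.125 m and x of driver5 in the frame of case between -0.02 and 0.02 m and z of stowed_a in the frame of case between 0.009 and 0.0165 m and y of stowed_a in the frame of case between -0.125 and 0.125 m and x of stowed_a in the frame of case between -0.02 and 0.02 m and z of stowed_b in the frame of case between 0.009 and 0.0165 m and y of stowed_b in the frame of case between -0.125 and 0.125 m and x of stowed_b in the frame of case between -0.02 and 0.02 m and x of stowed_a_tip in the frame of case above 0.03 m and x of stowed_b_tip in the frame of case below -0.03 m and (x of each of driver1_tip, driver2_tip, driver3_tip, driver4_tip, driver5_tip, stowed_a_tip, stowed_b_tip in the frame of case above 0.03 m or x of each of driver1_tip, driver2_tip, driver3_tip, driver4_tip, driver5_tip, stowed_a_tip, stowed_b_tip in the frame of case below -0.03 m) and x of adapter in the frame of mat between -0.05 and 0.05 m and y of adapter in the frame of mat between -0.1 and 0.1 m and height (world z) of adapter between 0.018 and 0.036 m and x of relay in the frame of mat between -0.05 and 0.05 m and y of relay in the frame of mat between -0.1 and 0.1 m and height (world z) of relay between 0.018 and 0.036 m and linear speed of each of driver1, driver2, driver3, driver4, driver5, stowed_a, stowed_b, adapter, relay below 0.03 m/s and value of joint lid below 0.06 rad); the robot touches nothing.
It fails at once if the lid is slammed (faster than 1.5 rad/s in its last 0.4 rad) (value of joint lid below 0.4 rad and velocity of joint lid below -1.5 rad/s).
It fails at once if the amber bottle is disturbed by more than 30 mm (distance of amber_bottle from where it was at the start of the episode above 0.03 m).
It fails at once if the pill jar is disturbed by more than 30 mm (distance of pill_jar from where it was at the start of the episode above 0.03 m).
It fails at once if the tape roll is disturbed by more than 30 mm (distance of tape_roll from where it was at the start of the episode above 0.03 m).
Of driver1, driver2, driver3, driver4, driver5 only 3 to 5 are there at a start; the rules pass over those that are not, and their reading is None.
Of stowed_a, stowed_b only 1 to 1 are there at a start; the rules pass over those that are not, and their reading is None.
Of adapter, relay only 1 to 2 are there at a start; the rules pass over those that are not, and their reading is None.
At some moment in a run one of driver1, driver2, driver3, driver4, driver5 may be knocked a few centimetres aside while the robot is not near it.
Once in a run the grip may slacken for a moment while it holds something.
It also fails if it takes over 210 s, if anything falls off the work surface, if the arm or the gripper's body presses on something with over 40 N, if the wrist force passes 120 N, or if a joint passes its speed limit or range.

ROBOT

A 6-joint arm with a two-finger parallel gripper is mounted at the origin on the work surface. World frame = base frame: x ahead of the robot, y to its left, z up, the work surface at z = 0. Lengths are in m, angles in rad, forces in N, time in s.
With the tool pointing down it reaches from about 0.3 to 0.85 m from the base axis. Payload 4.2 kg.
Tool frame: the origin (TCP) lies midway between the tips of the shut fingers; the grasp point (between the pads) lies 19 mm behind it (bot.tcp_to_grasp is the distance from the TCP to the grasp point, in m); z points along the fingers, y is the line along which they close (so a half turn about z gives the same grasp; the last joint's range is limited). The gripper opens to 91 mm and grips with 3 to 60 N. Pads are 32 mm wide; open, the fingers measure 118 mm over their backs; the gripper's body (76 mm by 178 mm) begins 60 mm behind the grasp point.
Start: joints at [-1.231, 0.32, 1.565, -0, 1.257, -0.02], TCP at [0.202, -0.538, 0.214] pointing down, gripper open.
Joint ranges: [-3.11, 3.11], [-0.84, 2.01], [0.21, 2.61], [-1.34, 4.49], [0.05, 2.63], [-2.56, 2.56]. Speed limits (rad/s): [2.57, 2.57, 3.14, 3.14, 3.14, 3.14].

INTERFACE

Orientations are given as [roll, pitch, yaw] about the fixed x, y, z axes, in that order (R = Rz(yaw) Ry(pitch) Rx(roll)).
In Python, from workcell import bot gives the robot as it stands.
- The arm moves only by the tool play_rows, never from a script. Its argument "rows" is a list that holds one entry, the list of rows, each a list of 7 numbers: the shift along the tool's x, y, z in mm, then the turn, a rotation vector about the tool's x, y, z in degrees, then the closure, from 0 (fully open) to 1 (shut). A call has 1 to 20 rows; each row is the pose to reach, as a shift and turn from the pose commanded when the call began, along the tool's axes at that moment; what a row does not reach only later rows make up. A row lasts 1/8 s, in which the tool goes at most 62.5 mm and 10.7 degrees, less where a joint would pass 70% of its speed; a pose out of reach is approached as far as the arm can. A call with a gripper value outside its range is refused whole. The fingers move at their own pace and stop on an object; "newtons" is the grip in N (left out, the last holds). Time passes only in rows, so rows that repeat a pose let the fingers close. It gives the time, the measured TCP pose, the force, the opening and the grip force at its end, in the units of the state.
- bot.get_obs(): the state, without advancing time (a new reading comes with each control period).
- bot.read_camera(name): name is "scene" or "top"; returns a dict with "pixels" (480x640x3 uint8, red, green, blue), "fovy" (degrees; the focal length in pixels is half the picture's height over the tangent of half this angle, whatever the lens; pixels are square), "cx", "cy" (the principal point, pixels), "R" (3x3) and "t" (3): a world point X has camera coordinates R X + t. Camera axes: x right, y down, z forward; pixel columns grow to the right and rows downward; lengths in m; the calibration is good to about 2 mm. A picture is of the moment at which its call begins. There is no depth.
- bot.close_job(): hands the job in; it is judged then, once.
The state is a dict: "t": time; "joint_pos": joint angles; "joint_vel": joint speeds; "effort": joint torques, N m; "tool_pos": TCP position; "orientation": TCP orientation; "ft_force": force on the tool from outside, world axes, zero at the start; "torque": the same for the moment, N m; "finger_gap": finger opening in m; "grasp_force": force on a finger pad.
Only numpy, scipy, OpenCV 4.12 (cv2) and the standard library are available. Lean on these libraries where they do the work, as an engineer would, in place of code of your own. Each camera call takes 0.05 s, during which the arm holds its last target. There are 200 camera calls.

## Working session

There is one attempt and no reset: what is moved stays moved. The work goes in short steps, Python scripts to look and compute and a tool call to move; the robot and the scene stay as the last step left them, time stands still between calls to the robot, and variables do not carry over. Pictures are saved under pics/ and viewed, at most 14 in all, crops included, and the job is handed in when it is done.

Besides the shell and the picture viewer there is one more tool, called after "Call:" by a JSON object that holds its "fn" and its "kwargs", one argument or row to a line. play_rows: Moves the arm, as the interface text tells. Its arguments: {"type":"object","properties":{"rows":{"type":"array"},"newtons":{"type":"number"}},"required":["rows"]}

```bash
mkdir -p pics; ls; python3 - <<'E'
from workcell import bot
import cv2
o=bot.get_obs(); print({k:o[k] for k in('t','tool_pos','orientation','finger_gap')}, bot.tcp_to_grasp)
for n in('scene','top'):
    c=bot.read_camera(n); cv2.imwrite(f'pics/{n}0.png',c['pixels'][:,:,::-1]); print(n,c['fovy'],c['cx'],c['cy'],c['R'],c['t'])
E
```

```text
pics
{'t': 0.0, 'tool_pos': array([ 0.20226624, -0.53771335,  0.21310798]), 'orientation': array([-3.13980886e+00, -2.09599588e-05,  3.59750679e-01]), 'finger_gap': 0.09135338668357923} 0.0188
scene 48.010238061386545 311.5716995010457 244.16660312505306 [[-0.37084     0.92860475 -0.01307294]
 [ 0.72967837  0.28263275 -0.62264613]
 [-0.57449732 -0.24044114 -0.78239433]] [ 0.20558881 -0.31470516  1.96758655]
top 46.52480079585697 314.21711474295336 243.7777713722466 [[-7.61192429e-04 -9.99740739e-01  2.27568944e-02]
 [-9.83777671e-01 -3.33372032e-03 -1.79361035e-01]
 [ 1.79390398e-01 -2.25242529e-02 -9.83520078e-01]] [-0.01879667  0.49600077  1.29246056]
```

View pics/scene0.png

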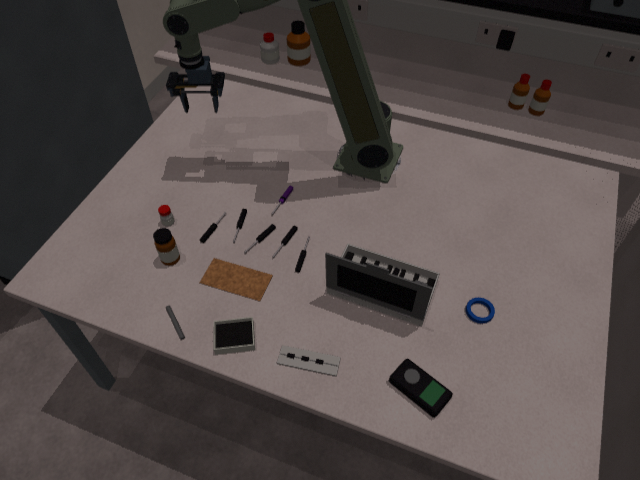

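View pics/top0.png

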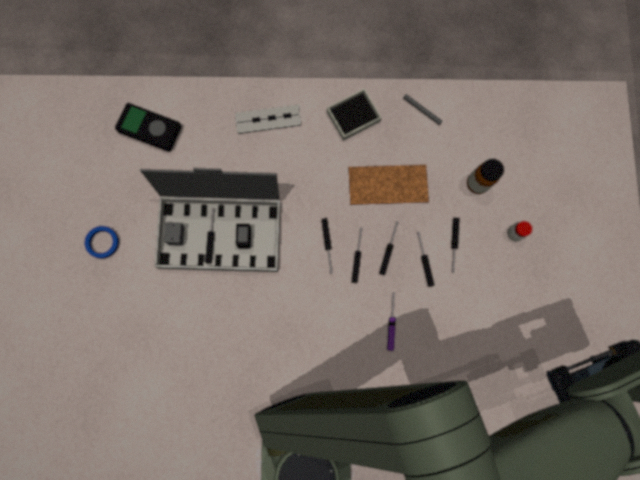

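The scene view shows the open case at (380,280), five black drivers at (213,227), (240,225), (260,238), (285,242) and (302,255), and a purple one at (282,200). In the top view, up is +x and left is +y. It shows the case at (220,235), with the relay (grey) at (174,233), the stowed driver at (211,235) with its blade toward the hinge, and the adapter (black) at (244,236). The mat is at (388,184). Possible confusions:
- **Drivers:** five black ones at (327,245), (357,255), (389,248), (426,259) and (455,245) are wanted. The purple one at (392,321) and the grey pen at (422,110) are not.
- **Boxes:** the meter at (149,127) and the tray at (354,114) are not wanted.

```bash
cat > h.py <<'E'
import numpy as np, cv2
from workcell import bot
def cam(n): return bot.read_camera(n)
def K(c):
    f=240/np.tan(np.radians(c['fovy'])/2); return np.array([[f,0,c['cx']],[0,f,c['cy']],[0,0,1]])
def proj(c,X):
    p=(np.atleast_2d(X)@c['R'].T+c['t'])@K(c).T; return p[:,:2]/p[:,2:]
def atz(c,uv,z):
    "pixel -> world at height z"
    uv=np.atleast_2d(uv); d=np.c_[uv,np.ones(len(uv))]@np.linalg.inv(K(c)).T@c['R']; o=-c['R'].T@c['t']
    return o+d*((z-o[2])/d[:,2:])
def tri(c1,p1,c2,p2):
    P=[K(c)@np.c_[c['R'],c['t']] for c in(c1,c2)]
    X=cv2.triangulatePoints(P[0],P[1],np.float64(p1).reshape(-1,2).T,np.float64(p2).reshape(-1,2).T); return (X[:3]/X[3]).T
def crop(c,x0,y0,w,h,s,name):
    cv2.imwrite('pics/'+name,cv2.convertScaleAbs(cv2.resize(c['pixels'][y0:y0+h,x0:x0+w,::-1],None,fx=s,fy=s,interpolation=cv2.INTER_CUBIC),alpha=1.5))
E
python3 - <<'E'
from h import *
crop(cam('top'),130,155,200,150,4,'ctop.png')
crop(cam('top'),310,155,200,150,4,'cdrv.png')
crop(cam('scene'),190,175,260,155,3,'cscene.png')
E
```

```text
(no output)
```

View pics/ctop.png

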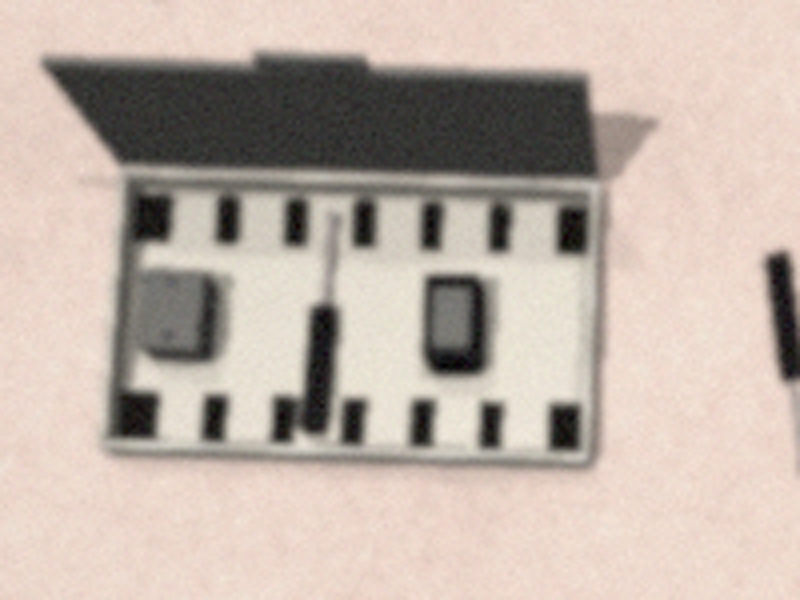

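View pics/cdrv.png

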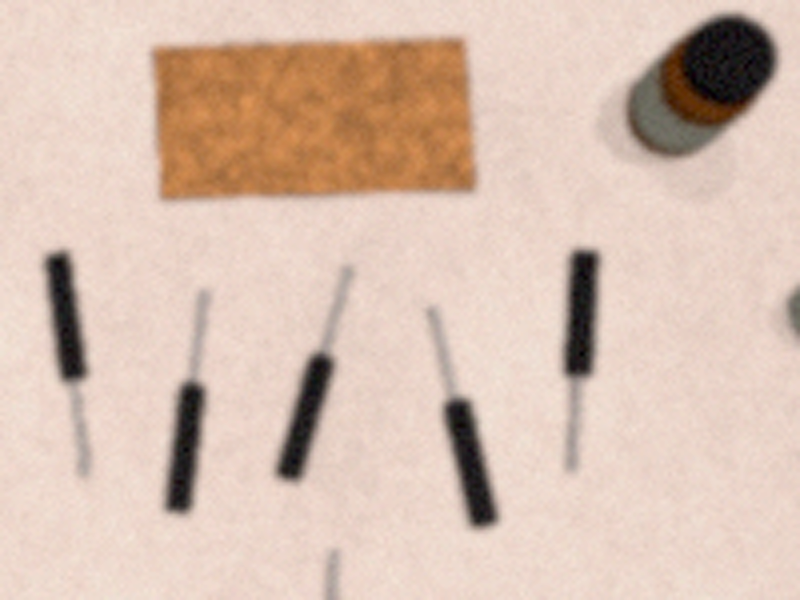

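View pics/cscene.png

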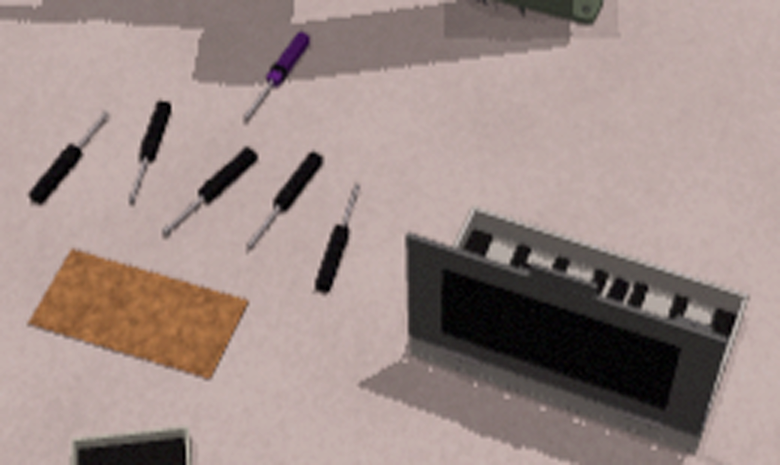

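The crops confirm the choice. The stowed driver lies in the lane at +21 with its blade to the hinge. The relay is at crop (172,315) with two screw heads, and the adapter at crop (455,323). In the driver crop the five black handles are at (65,315), (185,448), (305,415), (470,462) and (583,312); the first and last have their blades toward −x. Next I'll measure.

```bash
cat >> h.py <<'E'
def dark(c,box,th,amin=60):
    "dark blobs inside box x0,y0,x1,y1: list of (centroid, minAreaRect, area)"
    x0,y0,x1,y1=box; S=4
    g=cv2.resize(c['pixels'][y0:y1,x0:x1].max(2),None,fx=S,fy=S,interpolation=cv2.INTER_CUBIC)
    m=(cv2.GaussianBlur(g,(0,0),2)<th).astype(np.uint8)
    cs,_=cv2.findContours(m,cv2.RETR_EXTERNAL,cv2.CHAIN_APPROX_NONE); r=[]
    for k in cs:
        M=cv2.moments(k)
        if M['m00']<amin*S*S: continue
        pt=np.array([M['m10'],M['m01']])/M['m00']; q=cv2.boxPoints(cv2.minAreaRect(k))
        f=lambda p:(np.asarray(p)+.5)/S-.5+[x0,y0]
        r.append((f(pt),f(q),M['m00']/S/S))
    return sorted(r,key=lambda a:a[0][0])
def ends(q):
    a,b=q[1]-q[0],q[2]-q[1]
    return ((q[0]+q[3])/2,(q[1]+q[2])/2) if np.hypot(*a)>np.hypot(*b) else ((q[0]+q[1])/2,(q[2]+q[3])/2)
E
python3 - <<'E'
from h import *
from scipy.optimize import least_squares
t=cam('top'); s=cam('scene')
B=dark(t,(310,205,480,295),75,40)
print('drivers')
D=[]
for p,q,A in B:
    e=[atz(t,x,.012)[0,:2] for x in ends(q)]; w=atz(t,p,.012)[0]
    D.append(w); print(p.round(1),A.round(),w.round(4),'yaw',np.degrees(np.arctan2(*(e[0]-e[1])[::-1])).round(1),'len',np.linalg.norm(e[0]-e[1]).round(4))
S=dark(s,(195,200,315,280),70,20)
print('scene',[(x[0].round(1),x[2].round()) for x in S])
for w in D:
    u=proj(s,w)[0]; k=min(S,key=lambda x:np.hypot(*(x[0]-u))); 
    pt=proj(t,w)[0]; print('pred',u.round(1),'got',k[0].round(1),'tri',tri(t,pt,s,k[0])[0].round(4))
# case fit
uv=np.array([[227,219],[295,221],[364,222],[432,225],[500,227],[214,418],[284,418],[354,419],[423,423],[492,424]])/4-.375+[130,155]
obj=np.array([[x,y] for x in(62,-62) for y in(84,42,0,-42,-84)])/1e3
w=atz(t,uv,.012)[:,:2]
def res(p): 
    c,n=np.cos(p[2]),np.sin(p[2]); return ((obj@np.array([[c,n],[-n,c]]))+p[:2]-w).ravel()
r=least_squares(res,[.5,.2,0]); print('case',r.x.round(4),'deg',np.degrees(r.x[2]).round(2),'rms',np.sqrt((r.fun**2).mean()).round(4))
# rim corners outer
rim=np.array([[107,452],[590,463],[603,178],[128,165]])/4-.375+[130,155]
print('rim z=.04',atz(t,rim,.04).round(4).tolist())
c,n=np.cos(r.x[2]),np.sin(r.x[2]); R=np.array([[c,-n],[n,c]])
for a in(1.3,1.45,1.57,1.7):
    L=np.r_[R@[.086-.188*np.cos(a),0]+r.x[:2],.0405+.188*np.sin(a)]
    print('lid',a,(4*(proj(t,L)-[130,155])).round(),(3*(proj(s,L)-[190,175])).round())
mat=np.array([[152,47],[464,38],[476,188],[163,198]])/4-.375+[310,155]; m=atz(t,mat,.004); print('mat',m.mean(0).round(4),'deg',np.degrees(np.arctan2(*(m[0]-m[3])[1::-1])).round(1), np.linalg.norm(m[0]-m[1]).round(3))
# mat height by two views
ms=np.array([[28,325],[75,250],[248,300],[210,380]])/3-.33+[190,175]
print('mat two-view',tri(t,(mat[0]+mat[2])/2,s,(ms[0]+ms[2])/2).round(4))
for nm,top in(('relay',[[140,270],[205,272],[203,347],[137,346]]),('adapter',[[430,280],[472,281],[470,348],[429,345]])):
    p=atz(t,np.array(top)/4-.375+[130,155],.051); print(nm,p.mean(0).round(4),np.linalg.norm(p[0]-p[1]).round(4),np.linalg.norm(p[1]-p[2]).round(4),'case',((p.mean(0)[:2]-r.x[:2])@R).round(4),'deg',np.degrees(np.arctan2(*(p[0]-p[3])[1::-1])).round(1))
for nm,p,z in(('amber',(480,190),.0),('pill',(514,236),0),('tape',(102,242),.01)): print(nm,atz(t,p,z).round(3))
E
```

```text
driversTraceback (most recent call last):
  File "<stdin>", line 9, in <module>
AttributeError: 'float' object has no attribute 'round'
```

```bash
cat > meas.py <<'E'
from h import *
from scipy.optimize import least_squares
t=cam('top'); s=cam('scene')
B=dark(t,(310,205,480,295),75,40)
print('drivers')
D=[]
for p,q,A in B:
    e=[atz(t,x,.012)[0,:2] for x in ends(q)]; w=atz(t,p,.012)[0]
    D.append(w); print(p.round(1),int(A),w.round(4),'yaw',np.degrees(np.arctan2(*(e[0]-e[1])[::-1])).round(1),'len',np.linalg.norm(e[0]-e[1]).round(4))
S=dark(s,(195,200,315,280),70,20)
for w in D:
    u=proj(s,w)[0]; k=min(S,key=lambda x:np.hypot(*(x[0]-u))); 
    pt=proj(t,w)[0]; print('pred',u.round(1),'got',k[0].round(1),'tri',tri(t,pt,s,k[0])[0].round(4))
# case fit
uv=np.array([[227,219],[295,221],[364,222],[432,225],[500,227],[214,418],[284,418],[354,419],[423,423],[492,424]])/4-.375+[130,155]
obj=np.array([[x,y] for x in(62,-62) for y in(84,42,0,-42,-84)])/1e3
w=atz(t,uv,.012)[:,:2]
def res(p): 
    c,n=np.cos(p[2]),np.sin(p[2]); return ((obj@np.array([[c,n],[-n,c]]))+p[:2]-w).ravel()
r=least_squares(res,[.5,.2,0]); print('case',r.x.round(4),'deg',np.degrees(r.x[2]).round(2),'rms',np.sqrt((r.fun**2).mean()).round(4))
rim=np.array([[107,452],[590,463],[603,178],[128,165]])/4-.375+[130,155]
print('rim z=.04',atz(t,rim,.04).round(4).tolist())
c,n=np.cos(r.x[2]),np.sin(r.x[2]); R=np.array([[c,-n],[n,c]])
for a in(1.3,1.45,1.57,1.7):
    L=np.r_[R@[.086-.188*np.cos(a),0]+r.x[:2],.0405+.188*np.sin(a)]
    print('lid',a,(4*(proj(t,L)-[130,155])).round(),(3*(proj(s,L)-[190,175])).round())
mat=np.array([[152,47],[464,38],[476,188],[163,198]])/4-.375+[310,155]; m=atz(t,mat,.004); print('mat',m.mean(0).round(4),'deg',np.degrees(np.arctan2(*(m[0]-m[3])[1::-1])).round(1), np.linalg.norm(m[0]-m[1]).round(3))
ms=np.array([[28,325],[75,250],[248,300],[210,380]])/3-.33+[190,175]
print('mat two-view',tri(t,(mat[0]+mat[2])/2,s,(ms[0]+ms[2])/2).round(4))
for nm,top in(('relay',[[140,270],[205,272],[203,347],[137,346]]),('adapter',[[430,280],[472,281],[470,348],[429,345]])):
    p=atz(t,np.array(top)/4-.375+[130,155],.051); print(nm,p.mean(0).round(4),np.linalg.norm(p[0]-p[1]).round(4),np.linalg.norm(p[1]-p[2]).round(4),'case',((p.mean(0)[:2]-r.x[:2])@R).round(4),'deg',np.degrees(np.arctan2(*(p[0]-p[3])[1::-1])).round(1))
for nm,p,z in(('amber',(480,190),.0),('pill',(514,236),0),('tape',(102,242),.01)): print(nm,atz(t,p,z).round(3))
E
python3 meas.py
```

```text
drivers
[326.  234.1] 162 [ 0.5265 -0.0479  0.012 ] yaw 6.9 len 0.0786
[355.9 266.4] 165 [ 0.4463 -0.1206  0.012 ] yaw 172.2 len 0.079
[385.9 258.8] 168 [ 0.4653 -0.1946  0.012 ] yaw 162.5 len 0.0796
[427.1 270.2] 181 [ 0.4373 -0.295   0.012 ] yaw 11.5 len 0.0781
[454.9 233.1] 179 [ 0.5301 -0.3677  0.012 ] yaw 174.8 len 0.0784
pred [300.5 259.8] got [300.3 260.8] tri [ 0.5273 -0.0481  0.0079]
pred [289.1 234.6] got [289.  235.2] tri [ 0.4467 -0.121   0.0093]
pred [265.7 232.5] got [265.4 233.1] tri [ 0.4658 -0.1953  0.0093]
pred [241.6 217.9] got [241.4 218.5] tri [ 0.4377 -0.2959  0.0094]
pred [208.7 232. ] got [208.2 232.7] tri [ 0.531  -0.3691  0.0087]
case [ 0.5236  0.2141 -0.0222] deg -1.27 rms 0.0004
rim z=.04 [[0.4382, 0.3561, 0.04], [0.4323, 0.0701, 0.04], [0.6073, 0.0641, 0.04], [0.6139, 0.3522, 0.04]]
lid 1.3 [[303. 174.]] [[585. 225.]]
lid 1.45 [[304. 121.]] [[575. 245.]]
lid 1.57 [[306.  78.]] [[567. 263.]]
lid 1.7 [[309.  35.]] [[558. 285.]]
mat [ 0.6579 -0.2061  0.004 ] deg 3.3 0.199
mat two-view [[ 0.6581 -0.2065  0.0029]]
relay [0.5228 0.3195 0.051 ] 0.0387 0.0456 case [-0.0031  0.1054] deg 0.5
adapter [0.5206 0.1539 0.051 ] 0.0251 0.0408 case [-0.0017 -0.0602] deg 0.5
amber [[ 0.645 -0.44   0.   ]]
pill [[ 0.526 -0.52   0.   ]]
tape [[0.505 0.499 0.01 ]]
```

Measurements check out: driver heights of 8–9 mm (expected 8), the mat is 199 mm long, and the lid angle is about 1.64. Next I'll refine the box centres from their silhouettes and plan the first move.

```bash
cat >> h.py <<'E'
CASE=np.array([.5236,.2141]); CY=-.0222
def case(x,y):
    c,n=np.cos(CY),np.sin(CY); return CASE+[c*x-n*y,n*x+c*y]
from scipy.spatial.transform import Rotation as Ro
def plan(*T):
    "poses (x,y,z,psi deg) tool down -> tool-axis shift mm, turn deg from the present pose"
    o=bot.get_obs(); R0=Ro.from_euler('xyz',o['orientation'])
    print('t',round(o['t'],2),'at',o['tool_pos'].round(4),np.degrees(o['orientation']).round(1),'gap',round(o['finger_gap'],4),'j6',round(o['joint_pos'][5],2))
    for x,y,z,p in T:
        R1=Ro.from_euler('xyz',[180,0,p],degrees=True)
        print((R0.inv().apply(np.array([x,y,z])-o['tool_pos'])*1e3).round(1),(R0.inv()*R1).as_rotvec(degrees=True).round(1))
E
python3 - <<'E'
from h import *
from scipy.optimize import least_squares
t=cam('top')
for nm,box,d,g in(('adapter',(231,219,262,251),(56,34,46),(.52,.154)),('relay',(164,219,188,250),(50,38,46),(.523,.3195))):
    r=max(dark(t,box,135,30),key=lambda a:a[2]); q=r[1]; lo,hi=q.min(0),q.max(0); print(nm,lo.round(1),hi.round(1),r[2])
    C=np.array([[a,b,c] for a in(-1,1) for b in(-1,1) for c in(-1,1)])*np.array(d)/2e3
    def f(p):
        X=C@Ro.from_euler('z',p[2]).as_matrix().T+[p[0],p[1],.028]; u=proj(t,X); return np.r_[u.min(0)-lo,u.max(0)-hi,10*(p[2]+.0)]
    s=least_squares(f,[*g,0]); print(s.x.round(4),s.fun.round(2))
plan((.522,.154,.15,-1.3))
E
```

```text
adapter [234.1 222.1] [254.4 250.4] 521.96875
[ 0.5167  0.1508 -0.1262] [ 0.5   0.18 -0.53 -0.18 -1.26]
relay [163.6 218.6] [187.4 247.4] 589.65625
[ 0.5241  0.3168 -0.1535] [-0.01  1.28  0.01 -1.3  -1.54]
t 0.5 at [ 0.2024 -0.5382  0.2139] [180.    0.   20.6] gap 0.0915 j6 -0.02
[ 542.8 -535.3   63.9] [ 0.   0.  21.9]
```

Call:
{"fn": "play_rows", "kwargs": {
  "rows": [
    [[0,0,0,0,0,0,0]]
  ],
  "newtons": 25
}}

```text
t: 0.62
tool_pos: [0.2025, -0.5382, 0.214]
orientation: [3.141, 0.0, 0.36]
ft_force: [0.0, -0.4, 0.1]
finger_gap: 0.0911
grasp_force: 0.0
```

Call:
{"fn": "play_rows", "kwargs": {
  "rows": [
    [[200,-200,30,0,0,5,0],[350,-350,50,0,0,10,0],[543,-535,64,0,0,22,0],[543,-535,64,0,0,22,0],[543,-535,64,0,0,22,0],[543,-535,64,0,0,22,0],[543,-535,64,0,0,22,0],[543,-535,64,0,0,22,0],[543,-535,64,0,0,22,0],[543,-535,64,0,0,22,0],[543,-535,64,0,0,22,0],[543,-535,64,0,0,22,0],[543,-535,64,0,0,22,0],[543,-535,64,0,0,22,0],[543,-535,64,0,0,22,0],[543,-535,64,0,0,22,0]]
  ],
  "newtons": 25
}}

```text
t: 2.62
tool_pos: [0.5219, 0.1522, 0.1503]
orientation: [3.141, -0.0, -0.026]
ft_force: [-0.0, 0.0, -0.4]
finger_gap: 0.091
grasp_force: 0.0
```

```bash
python3 - <<'E'
from h import *
plan((.519,.152,.024,-1.3))
crop(cam('top'),130,120,260,200,3,'g1.png')
E
```

```text
t 2.62 at [0.5219 0.1522 0.1503] [180.   -0.   -1.5] gap 0.091 j6 1.86
[ -2.9   0.3 126.3] [ 0.  -0.  -0.2]
```

View pics/g1.png

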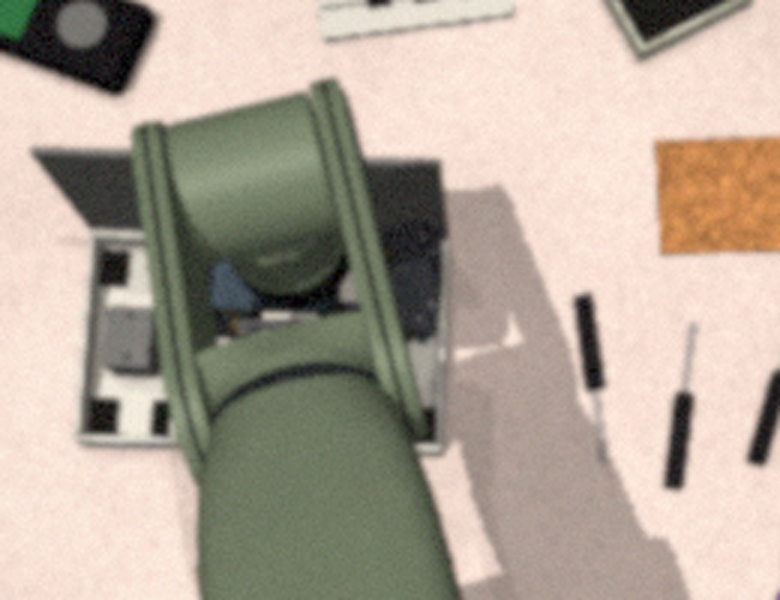

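```bash
python3 - <<'E'
from h import *
s=cam('scene')
for z in(.15,.229,.3,.35,.4,.45,.5): print(z,proj(s,[.522,.152,z]).round(0), proj(s,[.60,.152,z]).round(0))
crop(s,260,60,260,200,3,'g2.png')
E
```

```text
0.15 [[365. 250.]] [[356. 271.]]
0.229 [[367. 232.]] [[358. 253.]]
0.3 [[369. 214.]] [[360. 236.]]
0.35 [[371. 201.]] [[361. 223.]]
0.4 [[372. 187.]] [[362. 209.]]
0.45 [[374. 172.]] [[363. 194.]]
0.5 [[375. 156.]] [[365. 179.]]
```

View pics/g2.png

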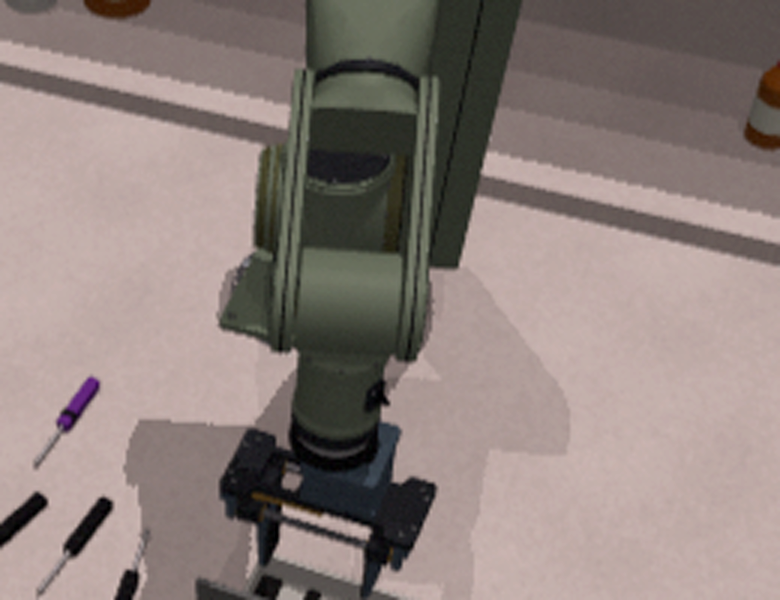

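The arm over the case leaves room: the wrist drum's lower edge at crop (350,355) stands about 0.43 m up, so it stays above the lid after the descent. Now I'll descend onto the adapter.

Call:
{"fn": "play_rows", "kwargs": {
  "rows": [
    [[-3,0,60,0,0,0,0],[-3,0,100,0,0,0,0],[-3,0,126,0,0,0,0],[-3,0,126,0,0,0,0],[-3,0,126,0,0,0,0.7],[-3,0,126,0,0,0,0.7],[-3,0,126,0,0,0,0.75],[-3,0,126,0,0,0,0.75],[-3,0,126,0,0,0,0.75],[-3,0,126,0,0,0,0.75]]
  ],
  "newtons": 25
}}

```text
t: 3.98
tool_pos: [0.5193, 0.1537, 0.0239]
orientation: [3.141, 0.0, -0.024]
ft_force: [-0.8, -1.1, 1.9]
finger_gap: 0.0339
grasp_force: 2.2
```

```bash
python3 - <<'E'
from h import *
plan((.519,.152,.12,-1.3),(.53,-.1,.12,-1.3),(.655,-.256,.12,-1.3),(.655,-.256,.0245,-1.3))
E
```

```text
t 3.98 at [0.5193 0.1537 0.0239] [180.    0.   -1.4] gap 0.0339 j6 1.86
[ -0.2   1.8 -96.1] [ 0.   0.  -0.1]
[ 16.8 253.4 -96. ] [ 0.   0.  -0.1]
[145.5 406.4 -96. ] [ 0.   0.  -0.1]
[145.6 406.3  -0.5] [ 0.   0.  -0.1]
```

Call:
{"fn": "play_rows", "kwargs": {
  "rows": [
    [[0,0,0,0,0,0,1],[0,0,0,0,0,0,1],[0,2,-50,0,0,0,1],[0,2,-96,0,0,0,1],[10,50,-96,0,0,0,1],[15,110,-96,0,0,0,1],[17,170,-96,0,0,0,1],[17,230,-96,0,0,0,1],[17,253,-96,0,0,0,1],[60,300,-96,0,0,0,1],[100,350,-96,0,0,0,1],[146,406,-96,0,0,0,1],[146,406,-96,0,0,0,1],[146,406,-50,0,0,0,1],[146,406,-15,0,0,0,1],[146,406,-2,0,0,0,1],[146,406,-2,0,0,0,1]]
  ],
  "newtons": 25
}}

```text
t: 6.1
tool_pos: [0.6554, -0.2551, 0.026]
orientation: [-3.141, 0.0, -0.024]
ft_force: [0.1, -0.4, -0.5]
finger_gap: 0.0342
grasp_force: 25.0
```

Call:
{"fn": "play_rows", "kwargs": {
  "rows": [
    [[0,0,2,0,0,0,1],[0,0,2,0,0,0,0.4],[0,0,2,0,0,0,0.4],[0,0,2,0,0,0,0.4],[0,0,-50,0,0,0,0.3],[0,0,-110,0,0,0,0],[-50,-30,-110,0,0,0,0],[-100,-60,-110,0,0,0,0],[-146,-100,-110,0,0,0,0],[-146,-572,-110,0,0,0,0],[-146,-572,-110,0,0,0,0],[-146,-572,-110,0,0,0,0],[-146,-572,-110,0,0,0,0],[-146,-572,-110,0,0,0,0],[-146,-572,-110,0,0,0,0],[-146,-572,-110,0,0,0,0],[-146,-572,-110,0,0,0,0],[-146,-572,-110,0,0,0,0],[-146,-572,-110,0,0,0,0]]
  ]
}}

```text
t: 8.48
tool_pos: [0.5231, 0.3191, 0.1358]
orientation: [3.141, 0.0, -0.024]
ft_force: [-0.3, -0.0, 0.1]
finger_gap: 0.0912
grasp_force: 0.0
```

```bash
python3 - <<'E'
from h import *
plan((.523,.320,.0425,-1.3))
E
```

```text
t 8.47 at [0.5231 0.3191 0.1358] [180.    0.   -1.4] gap 0.0912 j6 2.12
[-0.1 -0.9 93.3] [ 0.   0.  -0.1]
```

Call:
{"fn": "play_rows", "kwargs": {
  "rows": [
    [[0,-1,50,0,0,0,0.1],[0,-1,92,0,0,0,0.1],[0,-1,92,0,0,0,0.3],[0,-1,92,0,0,0,1],[0,-1,92,0,0,0,1],[0,-1,92,0,0,0,1],[0,-1,92,0,0,0,1],[0,8,92,0,0,0,1],[0,16,92,0,0,0,1],[0,21,92,0,0,0,1],[0,21,92,0,0,0,1]]
  ],
  "newtons": 8
}}

```text
t: 9.85
tool_pos: [0.5232, 0.2981, 0.0444]
orientation: [3.141, -0.001, -0.025]
ft_force: [0.1, -0.5, 5.0]
finger_gap: 0.0379
grasp_force: 8.0
```

Call:
{"fn": "play_rows", "kwargs": {
  "rows": [
    [[0,0,0,0,0,0,0.41],[0,0,0,0,0,0,0.41],[0,0,0,0,0,0,0.41],[0,0,20,0,0,0,0.41],[0,0,20,0,0,0,0.41],[0,0,20,0,0,0,1],[0,0,20,0,0,0,1],[0,0,20,0,0,0,1],[0,0,20,0,0,0,1],[0,0,-30,0,0,0,1],[0,0,-80,0,0,0,1],[0,0,-80,0,0,0,1]]
  ],
  "newtons": 25
}}

```text
t: 11.35
tool_pos: [0.5253, 0.3001, 0.1283]
orientation: [-3.137, -0.008, -0.024]
ft_force: [0.6, -0.0, -2.2]
finger_gap: 0.0379
grasp_force: 25.0
```

```bash
python3 - <<'E'
from h import *
plan((.52,-.1,.12,-1.3),(.656,-.152,.12,-1.3),(.656,-.152,.026,-1.3))
E
```

```text
t 11.35 at [0.5253 0.3001 0.1283] [-179.7   -0.5   -1.4] gap 0.0379 j6 2.1
[  4.3 400.2   6.5] [-0.3 -0.5 -0.1]
[141.5 448.9   7.4] [-0.3 -0.5 -0.1]
[140.8 449.3 101.4] [-0.3 -0.5 -0.1]
```

Call:
{"fn": "play_rows", "kwargs": {
  "rows": [
    [[3,60,0,0,0,0,1],[3,400,0,0,0,0,1],[3,400,0,0,0,0,1],[3,400,0,0,0,0,1],[3,400,0,0,0,0,1],[3,400,0,0,0,0,1],[3,400,0,0,0,0,1],[50,420,0,0,0,0,1],[100,435,0,0,0,0,1],[141,449,0,0,0,0,1],[141,449,0,0,0,0,1],[141,449,50,0,0,0,1],[141,449,85,0,0,0,1],[141,449,99,0,0,0,1],[141,449,99,0,0,0,1],[141,449,99,0,0,0,1]]
  ]
}}

```text
t: 13.35
tool_pos: [0.653, -0.1534, 0.0256]
orientation: [3.141, -0.001, -0.024]
ft_force: [-0.1, 0.6, -1.3]
finger_gap: 0.038
grasp_force: 25.0
```

Call:
{"fn": "play_rows", "kwargs": {
  "rows": [
    [[0,0,1,0,0,0,0.4],[0,0,1,0,0,0,0.4],[0,0,1,0,0,0,0.4],[0,0,-50,0,0,0,0.4],[0,0,-110,0,0,0,0.4],[-60,-30,-110,0,0,0,0.4],[-300,-200,-110,0,0,0,0.4],[-300,-200,-110,0,0,0,0.4],[-300,-200,-110,0,0,0,0.4],[-300,-200,-110,0,0,0,0.4],[-300,-200,-110,0,0,0,0.4],[-300,-200,-110,0,0,0,0.4]]
  ]
}}

```text
t: 14.85
tool_pos: [0.3549, 0.0547, 0.135]
orientation: [-3.142, 0.001, -0.021]
ft_force: [0.9, 0.7, -0.1]
finger_gap: 0.0547
grasp_force: 0.0
```

```bash
cat > drv.py <<'E'
from h import *
def drivers(t,s,box=(310,205,480,310)):
    for p,q,A in dark(t,box,75,90):
        if A>260: continue
        e=[atz(t,x,.01)[0,:2] for x in ends(q)]; w=atz(t,p,.01)[0]; a=np.degrees(np.arctan2(*(e[0]-e[1])[::-1]))
        a=(a+90)%180-90; L=np.linalg.norm(e[0]-e[1])
        print(p.round(1),int(A),w.round(4),'axis',a.round(1),'len',L.round(4))
if __name__=='__main__':
    t=cam('top'); s=cam('scene'); drivers(t,s); crop(t,130,155,380,160,2,'v%d.png'%(bot.get_obs()['t']*10)); plan()
E
python3 drv.py; ls pics
```

```text
[326.  234.1] 160 [ 0.5269 -0.048   0.01  ] axis 7.1 len 0.0787
[355.9 266.4] 162 [ 0.4465 -0.1208  0.01  ] axis -7.8 len 0.0783
[385.9 258.7] 165 [ 0.4657 -0.195   0.01  ] axis -17.3 len 0.0797
[427.1 270.3] 179 [ 0.4374 -0.2955  0.01  ] axis 11.5 len 0.0781
[454.9 233.1] 176 [ 0.5304 -0.3683  0.01  ] axis -5.4 len 0.0785
t 14.95 at [0.3586 0.0539 0.1355] [-1.8e+02 -1.0e-01 -1.3e+00] gap 0.055 j6 1.71
cdrv.png
cscene.png
ctop.png
g1.png
g2.png
scene0.png
top0.png
v149.png
```

```bash
python3 - <<'E'
from h import *
plan((.522,-.0486,.08,7.1),(.522,-.0486,.004,7.1))
E
```

```text
t 14.95 at [0.3586 0.0539 0.1355] [-1.8e+02 -1.0e-01 -1.3e+00] gap 0.055 j6 1.71
[165.6  98.6  55.9] [ 0.  -0.1 -8.4]
[165.5  98.6 131.9] [ 0.  -0.1 -8.4]
```

View pics/v149.png

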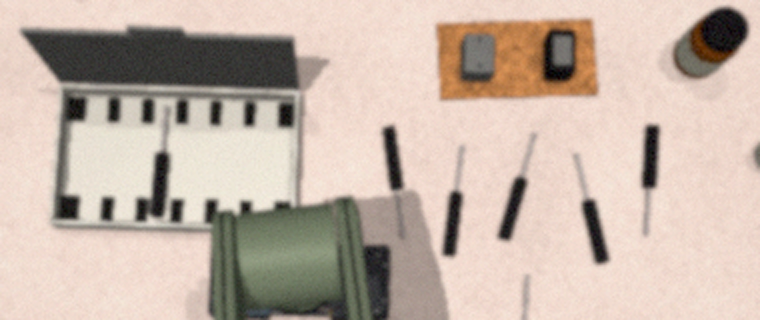

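Both boxes stand on the mat, at crop (478,57) and (560,55), and only the stowed driver at (160,180) is left in the case. Now driver A.

Call:
{"fn": "play_rows", "kwargs": {
  "rows": [
    [[60,30,0,0,0,0,0.4],[110,65,20,0,0,-4,0.4],[165,99,56,0,0,-8.4,0.4],[165,99,56,0,0,-8.4,0.4],[165,99,100,0,0,-8.4,0.4],[165,99,132,0,0,-8.4,0.4],[165,99,132,0,0,-8.4,0.4],[165,99,132,0,0,-8.4,1],[165,99,132,0,0,-8.4,1],[165,99,132,0,0,-8.4,1],[165,99,132,0,0,-8.4,1],[165,99,132,0,0,-8.4,1],[165,99,100,0,0,-8.4,1],[165,99,45,0,0,-8.4,1],[165,99,30,0,0,-8.4,1],[165,99,30,0,0,-8.4,1]]
  ],
  "newtons": 25
}}

```text
t: 16.95
tool_pos: [0.5207, -0.0493, 0.1055]
orientation: [3.141, -0.002, 0.122]
ft_force: [-0.6, 0.7, -1.3]
finger_gap: 0.016
grasp_force: 25.0
```

```bash
python3 - <<'E'
from h import *
p=case(-.025,-.105)
plan((.5,-.0486,.105,90),(.5,-.0486,.105,178.7),(*p,.105,178.7),(*p,.009,178.7))
E
```

```text
t 16.95 at [ 0.5207 -0.0493  0.1055] [ 1.8e+02 -1.0e-01  7.0e+00] gap 0.016 j6 1.33
[-20.4  -3.2   0.4] [  0.1  -0.1 -83. ]
[-20.4  -3.2   0.4] [ 1.000e-01  0.000e+00 -1.717e+02]
[  -4.8 -160.8    0.4] [ 1.000e-01  0.000e+00 -1.717e+02]
[  -4.9 -160.8   96.4] [ 1.000e-01  0.000e+00 -1.717e+02]
```

Call:
{"fn": "play_rows", "kwargs": {
  "rows": [
    [[-20,-3,0,0,0,-83,1],[-20,-3,0,0,0,-83,1],[-20,-3,0,0,0,-83,1],[-20,-3,0,0,0,-83,1],[-20,-3,0,0,0,-83,1],[-20,-3,0,0,0,-83,1],[-20,-3,0,0,0,-83,1],[-20,-3,0,0,0,-83,1],[-20,-3,0,0,0,-171.7,1],[-20,-3,0,0,0,-171.7,1],[-20,-3,0,0,0,-171.7,1],[-20,-3,0,0,0,-171.7,1],[-20,-3,0,0,0,-171.7,1],[-20,-3,0,0,0,-171.7,1],[-20,-3,0,0,0,-171.7,1],[-15,-60,0,0,0,-171.7,1],[-10,-120,0,0,0,-171.7,1],[-5,-161,0,0,0,-171.7,1],[-5,-161,0,0,0,-171.7,1],[-5,-161,0,0,0,-171.7,1]]
  ]
}}

```text
t: 19.45
tool_pos: [0.4947, 0.1093, 0.1034]
orientation: [-3.14, -0.003, 3.12]
ft_force: [0.5, -0.7, -0.4]
finger_gap: 0.0158
grasp_force: 25.0
```

```bash
python3 - <<'E'
from h import *
p=case(-.025,-.105)
plan((*p,.105,178.7),(*p,.0095,178.7))
E
```

```text
t 19.45 at [0.4947 0.1093 0.1034] [-179.9   -0.2  178.7] gap 0.0158 j6 -1.35
[-1.6  0.4 -1.6] [-0.1 -0.2  0. ]
[-1.9  0.6 93.9] [-0.1 -0.2  0. ]
```

Call:
{"fn": "play_rows", "kwargs": {
  "rows": [
    [[-2,0,50,0,0,0,1],[-2,0,80,0,0,0,1],[-2,0,93,0,0,0,1],[-2,0,93,0,0,0,1],[-2,0,93,0,0,0,0.67],[-2,0,93,0,0,0,0.67],[-2,0,93,0,0,0,0.67],[-2,0,50,0,0,0,0.67],[-2,0,0,0,0,0,0.67],[10,-50,0,0,0,0,0.4],[20,-110,0,0,0,0,0.4],[30,-170,0,0,0,6.5,0.4],[36,-231,0,0,0,6.5,0.4],[36,-231,0,0,0,6.5,0.4],[36,-231,0,0,0,6.5,0.4]]
  ]
}}

```text
t: 21.32
tool_pos: [0.4546, -0.12, 0.1051]
orientation: [3.141, 0.0, 3.005]
ft_force: [-0.6, 0.1, -0.2]
finger_gap: 0.055
grasp_force: 0.0
```

```bash
cat >> drv.py <<'E'
    u=dark(t,(160,205,280,270),75,90); print('in case:',[(a[0].round(1).tolist(),int(a[2]),(np.array(atz(t,a[0],.015)[0,:2]-CASE)@Ro.from_euler('z',CY).as_matrix()[:2,:2]).round(4).tolist()) for a in u])
E
python3 drv.py; python3 - <<'E'
from h import *
plan((.4515,-.1215,.08,172.2),(.4515,-.1215,.004,172.2))
E
```

```text
[427.1 270.2] 174 [ 0.4375 -0.2955  0.01  ] axis 11.6 len 0.0776
[454.9 233.1] 171 [ 0.5304 -0.3683  0.01  ] axis -6.5 len 0.0782
t 21.43 at [ 0.4548 -0.1191  0.105 ] [180.    0.  172.3] gap 0.0545 j6 -1.72
in case: [([163.8, 258.1], 96, [-0.0615, 0.1305]), ([164.9, 215.5], 153, [0.0443, 0.1352]), ([207.6, 249.9], 251, [-0.0387, 0.026]), ([261.6, 248.6], 168, [-0.0322, -0.1052])]
t 21.43 at [ 0.4548 -0.1191  0.105 ] [180.    0.  172.3] gap 0.0545 j6 -1.72
[ 2.9 -2.9 25. ] [0.  0.  0.1]
[  2.9  -2.9 101. ] [0.  0.  0.1]
```

Call:
{"fn": "play_rows", "kwargs": {
  "rows": [
    [[3,-3,50,0,0,0,0.4],[3,-3,90,0,0,0,0.4],[3,-3,101,0,0,0,0.4],[3,-3,101,0,0,0,0.4],[3,-3,101,0,0,0,1],[3,-3,101,0,0,0,1],[3,-3,101,0,0,0,1],[3,-3,101,0,0,0,1],[3,-3,101,0,0,0,1],[3,-3,60,0,0,0,1],[3,-3,0,0,0,0,1],[3,-3,0,0,0,0,1],[3,-3,0,0,0,0,1]]
  ],
  "newtons": 25
}}

```text
t: 23.05
tool_pos: [0.4505, -0.1226, 0.1044]
orientation: [3.142, -0.001, 3.006]
ft_force: [0.1, 0.7, -1.5]
finger_gap: 0.0158
grasp_force: 25.0
```

```bash
python3 - <<'E'
from h import *
p=case(-.025,-.063)
plan((*p,.105,178.7),(*p,.0095,178.7))
E
```

```text
t 23.05 at [ 0.4505 -0.1226  0.1044] [ 1.800e+02 -1.000e-01  1.722e+02] gap 0.0158 j6 -1.73
[ -9.1 278.1  -0.6] [ 0.  -0.1 -6.5]
[ -9.2 278.1  94.9] [ 0.  -0.1 -6.5]
```

Call:
{"fn": "play_rows", "kwargs": {
  "rows": [
    [[-2,60,0,0,0,-3,1],[-4,120,0,0,0,-6.5,1],[-9,278,0,0,0,-6.5,1],[-9,278,0,0,0,-6.5,1],[-9,278,0,0,0,-6.5,1],[-9,278,0,0,0,-6.5,1],[-9,278,50,0,0,-6.5,1],[-9,278,82,0,0,-6.5,1],[-9,278,95,0,0,-6.5,1],[-9,278,95,0,0,-6.5,1],[-9,278,95,0,0,-6.5,0.67],[-9,278,95,0,0,-6.5,0.67],[-9,278,95,0,0,-6.5,0.67],[-9,278,50,0,0,-6.5,0.67],[-9,278,0,0,0,-6.5,0.67],[-12,220,0,0,0,0,0.4],[-15,160,0,0,0,3,0.4],[-20,100,0,0,0,9.5,0.4],[-28,0,0,0,0,9.5,0.4],[-30,-70,0,0,0,9.5,0.4]]
  ]
}}

```text
t: 25.55
tool_pos: [0.4754, -0.153, 0.1054]
orientation: [3.142, 0.001, 2.84]
ft_force: [0.7, 0.2, -0.1]
finger_gap: 0.0546
grasp_force: 0.0
```

```bash
python3 drv.py; python3 - <<'E'
from h import *
plan((.4705,-.1965,.08,162.7),(.4705,-.1965,.004,162.7))
E
```

```text
[454.9 233.1] 170 [ 0.5305 -0.3683  0.01  ] axis -5.7 len 0.0774
t 25.65 at [ 0.4752 -0.1563  0.1053] [-1.799e+02  1.000e-01  1.623e+02] gap 0.0547 j6 -1.6
in case: [([163.8, 258.1], 96, [-0.0616, 0.1305]), ([165.0, 215.0], 145, [0.0456, 0.1349]), ([207.6, 249.9], 249, [-0.0387, 0.026]), ([244.8, 247.4], 172, [-0.0302, -0.0643]), ([261.6, 248.6], 166, [-0.0322, -0.1051])]
t 25.65 at [ 0.4752 -0.1563  0.1053] [-1.799e+02  1.000e-01  1.623e+02] gap 0.0547 j6 -1.6
[ -7.6 -39.7  25.4] [-0.1  0.1 -0.4]
[ -7.5 -39.5 101.4] [-0.1  0.1 -0.4]
```

Call:
{"fn": "play_rows", "kwargs": {
  "rows": [
    [[0,0,0,0,0,0,0.4],[0,0,0,0,0,0,0.4]]
  ]
}}

```text
t: 25.9
tool_pos: [0.4755, -0.1498, 0.105]
orientation: [3.141, -0.0, 2.842]
ft_force: [-0.8, -0.1, -0.0]
finger_gap: 0.0548
grasp_force: 0.0
```

```bash
python3 - <<'E'
from h import *
plan((.4705,-.1965,.08,162.7),(.4705,-.1965,.004,162.7))
s=cam('scene'); print([(k[0].round(1).tolist(),int(k[2])) for k in dark(s,(195,200,315,280),70,20)], proj(s,[.4657,-.195,.01]).round(1))
E
```

```text
t 25.9 at [ 0.4755 -0.1498  0.105 ] [180.   -0.  162.8] gap 0.0548 j6 -1.6
[ -9.  -46.1  24.9] [ 0.  -0.   0.1]
[ -9.  -46.1 100.9] [ 0.  -0.   0.1]
[([208.2, 232.7], 128), ([220.6, 268.6], 319), ([241.4, 218.5], 104), ([252.6, 274.1], 175), ([266.0, 232.7], 174), ([281.1, 209.1], 758)] [[265.6 232.9]]
```

Driver C is unmoved: the scene view has it at (266,232.7) against a predicted (265.6,232.9).

Call:
{"fn": "play_rows", "kwargs": {
  "rows": [
    [[-9,-46,25,0,0,0,0.4],[-9,-46,70,0,0,0,0.4],[-9,-46,101,0,0,0,0.4],[-9,-46,101,0,0,0,0.4],[-9,-46,101,0,0,0,1],[-9,-46,101,0,0,0,1],[-9,-46,101,0,0,0,1],[-9,-46,101,0,0,0,1],[-9,-46,101,0,0,0,1],[-9,-46,60,0,0,0,1],[-9,-46,0,0,0,0,1],[-9,-46,0,0,0,0,1],[-9,-46,0,0,0,0,1]]
  ],
  "newtons": 25
}}

```text
t: 27.58
tool_pos: [0.4699, -0.1975, 0.1046]
orientation: [-3.142, -0.001, 2.84]
ft_force: [1.0, 0.5, -1.2]
finger_gap: 0.016
grasp_force: 25.0
```

```bash
python3 - <<'E'
from h import *
p=case(-.025,-.021)
plan((*p,.105,178.7),(*p,.0095,178.7),(.4423,-.2945,.105,191.5))
E
```

```text
t 27.57 at [ 0.4699 -0.1975  0.1046] [-180.    -0.   162.7] gap 0.016 j6 -1.69
[ 8.930e+01  3.819e+02 -3.000e-01] [  0.  -0. -16.]
[ 89.2 381.9  95.2] [  0.  -0. -16.]
[  -2.5 -100.8   -0.4] [  0.   -0.  -28.8]
```

Call:
{"fn": "play_rows", "kwargs": {
  "rows": [
    [[15,60,0,0,0,-4,1],[30,120,0,0,0,-8,1],[45,180,0,0,0,-12,1],[89,382,0,0,0,-16,1],[89,382,0,0,0,-16,1],[89,382,0,0,0,-16,1],[89,382,0,0,0,-16,1],[89,382,0,0,0,-16,1],[89,382,50,0,0,-16,1],[89,382,82,0,0,-16,1],[89,382,95,0,0,-16,1],[89,382,95,0,0,-16,1],[89,382,95,0,0,-16,0.68],[89,382,95,0,0,-16,0.68],[89,382,95,0,0,-16,0.68],[89,382,50,0,0,-16,0.68],[89,382,0,0,0,-16,0.68],[89,382,0,0,0,-16,0.68],[75,330,0,0,0,-20,0.4]]
  ]
}}

```text
t: 29.95
tool_pos: [0.4975, 0.1413, 0.1051]
orientation: [3.141, 0.002, -3.087]
ft_force: [-0.2, -0.4, -0.2]
finger_gap: 0.036
grasp_force: 0.0
```

```bash
python3 - <<'E'
from h import *
plan((.4423,-.2945,.105,191.5))
E
```

```text
t 29.95 at [0.4975 0.1413 0.1051] [ 1.800e+02  1.000e-01 -1.769e+02] gap 0.036 j6 -1.37
[ 7.870e+01 -4.322e+02 -4.000e-01] [ 0.   0.1 -8.4]
```

Call:
{"fn": "play_rows", "kwargs": {
  "rows": [
    [[20,-60,0,0,0,0,0.4],[40,-200,0,0,0,-4,0.4],[79,-432,0,0,0,-8.4,0.4],[79,-432,0,0,0,-8.4,0.4],[79,-432,0,0,0,-8.4,0.4],[79,-432,0,0,0,-8.4,0.4],[79,-432,0,0,0,-8.4,0.4],[79,-432,0,0,0,-8.4,0.4],[79,-432,0,0,0,-8.4,0.4],[79,-432,0,0,0,-8.4,0.4]]
  ]
}}

```text
t: 31.2
tool_pos: [0.4383, -0.2939, 0.1045]
orientation: [3.14, -0.001, -2.946]
ft_force: [-0.3, -0.4, 0.2]
finger_gap: 0.0548
grasp_force: 0.0
```

```bash
python3 drv.py; python3 - <<'E'
from h import *
plan((.4423,-.2945,.08,191.5),(.4423,-.2945,.004,191.5))
s=cam('scene'); print([(k[0].round(1).tolist(),int(k[2])) for k in dark(s,(195,200,315,280),70,20)], proj(s,[.4374,-.2955,.01]).round(1))
E
```

```text
[455.7 234.3] 236 [ 0.5275 -0.3702  0.01  ] axis -29.6 len 0.1881
t 31.3 at [ 0.4386 -0.2941  0.1049] [ 180.    -0.  -168.8] gap 0.0546 j6 -2.38
in case: [([163.8, 258.1], 93, [-0.0615, 0.1305]), ([165.2, 214.4], 138, [0.0472, 0.1346]), ([207.6, 249.9], 245, [-0.0386, 0.026]), ([227.8, 246.6], 176, [-0.0293, -0.0227]), ([244.8, 247.4], 169, [-0.0302, -0.0642]), ([261.6, 248.6], 163, [-0.0323, -0.1051])]
t 31.3 at [ 0.4386 -0.2941  0.1049] [ 180.    -0.  -168.8] gap 0.0546 j6 -2.38
[-3.5 -1.1 24.9] [ 0.  -0.  -0.3]
[ -3.5  -1.2 100.9] [ 0.  -0.  -0.3]
[([208.6, 232.3], 155), ([220.6, 268.6], 320), ([241.2, 218.6], 142), ([252.6, 274.2], 173), ([280.5, 202.8], 35)] [[241.6 218.3]]
```

Call:
{"fn": "play_rows", "kwargs": {
  "rows": [
    [[-3,-1,50,0,0,0,0.4],[-3,-1,90,0,0,0,0.4],[-3,-1,101,0,0,0,0.4],[-3,-1,101,0,0,0,0.4],[-3,-1,101,0,0,0,1],[-3,-1,101,0,0,0,1],[-3,-1,101,0,0,0,1],[-3,-1,101,0,0,0,1],[-3,-1,101,0,0,0,1],[-3,-1,60,0,0,0,1],[-3,-1,0,0,0,0,1],[-3,-1,0,0,0,0,1],[-3,-1,0,0,0,0,1]]
  ],
  "newtons": 25
}}

```text
t: 32.98
tool_pos: [0.441, -0.2956, 0.1045]
orientation: [3.141, -0.001, -2.948]
ft_force: [-1.0, 0.4, -1.3]
finger_gap: 0.0153
grasp_force: 25.0
```

```bash
python3 - <<'E'
from h import *
p=case(-.025,.063)
plan((*p,.105,178.7),(*p,.0095,178.7))
E
```

```text
t 32.98 at [ 0.441  -0.2956  0.1045] [ 180.    -0.  -168.9] gap 0.0153 j6 -2.38
[-1.683e+02  5.511e+02 -2.000e-01] [ 0.  -0.  12.4]
[-168.4  551.1   95.3] [ 0.  -0.  12.4]
```

Call:
{"fn": "play_rows", "kwargs": {
  "rows": [
    [[-17,58,0,0,0,4,1],[-34,116,0,0,0,8,1],[-70,230,0,0,0,12.4,1],[-168,551,0,0,0,12.4,1],[-168,551,0,0,0,12.4,1],[-168,551,0,0,0,12.4,1],[-168,551,0,0,0,12.4,1],[-168,551,0,0,0,12.4,1],[-168,551,0,0,0,12.4,1],[-168,551,0,0,0,12.4,1],[-168,551,0,0,0,12.4,1],[-168,551,0,0,0,12.4,1]]
  ]
}}

```text
t: 34.48
tool_pos: [0.4995, 0.2752, 0.104]
orientation: [-3.14, -0.002, 3.118]
ft_force: [-0.8, 0.1, -0.7]
finger_gap: 0.0157
grasp_force: 25.0
```

```bash
python3 - <<'E'
from h import *
p=case(-.025,.063)
plan((*p,.105,178.7),(*p,.0095,178.7),(.5254,-.367,.105,178.7))
E
```

```text
t 34.48 at [0.4995 0.2752 0.104 ] [-1.799e+02 -1.000e-01  1.786e+02] gap 0.0157 j6 -1.06
[-0.5  2.5 -1. ] [-0.1 -0.1 -0.1]
[-0.7  2.7 94.5] [-0.1 -0.1 -0.1]
[-4.110e+01 -6.414e+02  2.000e-01] [-0.1 -0.1 -0.1]
```

Call:
{"fn": "play_rows", "kwargs": {
  "rows": [
    [[-1,2,50,0,0,0,1],[-1,2,82,0,0,0,1],[-1,2,94,0,0,0,1],[-1,2,94,0,0,0,1],[-1,2,94,0,0,0,0.68],[-1,2,94,0,0,0,0.68],[-1,2,94,0,0,0,0.68],[-1,2,50,0,0,0,0.68],[-1,2,0,0,0,0,0.68],[-4,-60,0,0,0,4,0.4],[-41,-641,0,0,0,4,0.4],[-41,-641,0,0,0,4,0.4],[-41,-641,0,0,0,4,0.4],[-41,-641,0,0,0,4,0.4],[-41,-641,0,0,0,4,0.4],[-41,-641,0,0,0,4,0.4],[-41,-641,0,0,0,4,0.4],[-41,-641,0,0,0,4,0.4],[-41,-641,0,0,0,4,0.4],[-41,-641,0,0,0,4,0.4]]
  ]
}}

```text
t: 36.98
tool_pos: [0.5266, -0.3682, 0.1049]
orientation: [-3.14, 0.001, 3.046]
ft_force: [-0.2, 1.8, 0.1]
finger_gap: 0.0546
grasp_force: 0.0
```

Call:
{"fn": "play_rows", "kwargs": {
  "rows": [
    [[0,0,0,0,0,0,0.4],[0,0,0,0,0,0,0.4]]
  ]
}}

```text
t: 37.22
tool_pos: [0.5267, -0.3628, 0.1049]
orientation: [3.14, -0.001, 3.05]
ft_force: [-0.4, -0.3, -0.0]
finger_gap: 0.055
grasp_force: 0.0
```

```bash
python3 drv.py; python3 - <<'E'
from h import *
plan((.5254,-.3678,.08,174.6),(.5254,-.3678,.004,174.6))
s=cam('scene'); print([(k[0].round(1).tolist(),int(k[2])) for k in dark(s,(195,200,315,280),70,20)], proj(s,[.5304,-.3683,.01]).round(1))
E
```

```text
t 37.33 at [ 0.527  -0.3627  0.1051] [180.   -0.  174.8] gap 0.0549 j6 -2.1
in case: [([163.8, 258.1], 92, [-0.0615, 0.1306]), ([166.4, 210.1], 109, [0.0581, 0.1325]), ([190.5, 248.1], 235, [-0.0353, 0.0675]), ([207.6, 249.9], 242, [-0.0386, 0.026]), ([227.8, 246.6], 172, [-0.0292, -0.0227]), ([244.8, 247.4], 167, [-0.0302, -0.0642]), ([261.5, 248.7], 161, [-0.0325, -0.1051])]
t 37.33 at [ 0.527  -0.3627  0.1051] [180.   -0.  174.8] gap 0.0549 j6 -2.1
[ 1.1 -5.2 25.1] [ 0.  -0.   0.2]
[  1.1  -5.3 101.1] [ 0.  -0.   0.2]
[([209.7, 230.7], 186), ([210.1, 205.9], 308), ([220.6, 268.6], 319), ([252.6, 274.3], 171), ([274.7, 209.8], 20)] [[208.6 232.4]]
```

Call:
{"fn": "play_rows", "kwargs": {
  "rows": [
    [[1,-5,50,0,0,0,0.4],[1,-5,90,0,0,0,0.4],[1,-5,101,0,0,0,0.4],[1,-5,101,0,0,0,0.4],[1,-5,101,0,0,0,1],[1,-5,101,0,0,0,1],[1,-5,101,0,0,0,1],[1,-5,101,0,0,0,1],[1,-5,101,0,0,0,1],[1,-5,60,0,0,0,1],[1,-5,0,0,0,0,1],[1,-5,0,0,0,0,1],[1,-5,0,0,0,0,1]]
  ],
  "newtons": 25
}}

```text
t: 39.0
tool_pos: [0.5248, -0.3692, 0.1044]
orientation: [3.141, -0.001, 3.049]
ft_force: [0.2, -0.7, -1.0]
finger_gap: 0.0159
grasp_force: 25.0
```

```bash
python3 - <<'E'
from h import *
plan((.45,-.2,.105,90),(.45,-.05,.105,0))
E
```

```text
t 39.0 at [ 0.5248 -0.3692  0.1044] [ 1.800e+02 -1.000e-01  1.747e+02] gap 0.0159 j6 -2.11
[ 90.1 161.5  -0.4] [-0.  -0.1 84.7]
[ 1.039e+02  3.109e+02 -3.000e-01] [-1.000e-01 -1.000e-01  1.747e+02]
```

Call:
{"fn": "play_rows", "kwargs": {
  "rows": [
    [[40,40,0,0,0,10,1],[70,80,0,0,0,40,1],[90,120,0,0,0,84,1],[90,161,0,0,0,84,1],[90,161,0,0,0,84,1],[90,161,0,0,0,84,1],[90,161,0,0,0,84,1],[90,161,0,0,0,84,1],[95,200,0,0,0,120,1],[100,250,0,0,0,174.7,1],[104,311,0,0,0,174.7,1],[104,311,0,0,0,174.7,1],[104,311,0,0,0,174.7,1],[104,311,0,0,0,174.7,1],[104,311,0,0,0,174.7,1],[104,311,0,0,0,174.7,1],[104,311,0,0,0,174.7,1],[104,311,0,0,0,174.7,1],[104,311,0,0,0,174.7,1]]
  ]
}}

```text
t: 41.38
tool_pos: [0.4497, -0.0502, 0.104]
orientation: [-3.141, 0.002, 0.002]
ft_force: [0.4, 0.0, -1.0]
finger_gap: 0.0157
grasp_force: 25.0
```

```bash
python3 - <<'E'
from h import *
p=case(-.025,.107)
plan((*p,.105,-1.3))
E
```

```text
t 41.38 at [ 0.4497 -0.0502  0.104 ] [-1.8e+02  1.0e-01  1.0e-01] gap 0.0157 j6 1.43
[  52.  -371.8   -1. ] [-0.   0.1  1.4]
```

Call:
{"fn": "play_rows", "kwargs": {
  "rows": [
    [[10,-60,0,0,0,0,1],[52,-371,0,0,0,1.4,1],[52,-371,0,0,0,1.4,1],[52,-371,0,0,0,1.4,1],[52,-371,0,0,0,1.4,1],[52,-371,0,0,0,1.4,1],[52,-371,0,0,0,1.4,1],[52,-371,0,0,0,1.4,1],[52,-371,0,0,0,1.4,1]]
  ]
}}

```text
t: 42.5
tool_pos: [0.502, 0.3192, 0.1047]
orientation: [3.141, 0.001, -0.025]
ft_force: [0.6, 0.1, -0.9]
finger_gap: 0.0157
grasp_force: 25.0
```

```bash
python3 - <<'E'
from h import *
p=case(-.025,.106)
plan((*p,.105,-1.3),(*p,.0095,-1.3))
E
```

```text
t 42.5 at [0.502  0.3192 0.1047] [ 1.799e+02  1.000e-01 -1.400e+00] gap 0.0157 j6 2.14
[-1.1 -1.4 -0.3] [ 0.1  0.1 -0.1]
[-1.  -1.5 95.2] [ 0.1  0.1 -0.1]
```

Call:
{"fn": "play_rows", "kwargs": {
  "rows": [
    [[-1,-1,50,0,0,0,1],[-1,-1,82,0,0,0,1],[-1,-1,95,0,0,0,1],[-1,-1,95,0,0,0,1],[-1,-1,95,0,0,0,0.68],[-1,-1,95,0,0,0,0.68],[-1,-1,95,0,0,0,0.68],[-1,-1,50,0,0,0,0.68],[-1,-1,0,0,0,0,0.68],[-60,30,-30,0,0,0,1],[-120,80,-60,0,0,0,1],[-160,140,-60,0,0,0,1],[-160,330,-60,0,0,0,1],[-160,330,-60,0,0,0,1],[-160,330,-60,0,0,0,1],[-160,330,-60,0,0,0,1],[-160,330,-60,0,0,0,1]]
  ]
}}

```text
t: 44.62
tool_pos: [0.3341, -0.0068, 0.1653]
orientation: [3.141, -0.001, -0.029]
ft_force: [-0.5, 1.2, -0.2]
finger_gap: 0.0007
grasp_force: 0.0
```

```bash
python3 - <<'E'
from h import *
t=cam('top'); crop(t,130,155,200,150,4,'fin.png'); plan()
E
```

```text
t 44.67 at [ 0.3344 -0.0058  0.1652] [-1.8e+02 -1.0e-01 -1.5e+00] gap 0.0001 j6 1.55
```

View pics/fin.png

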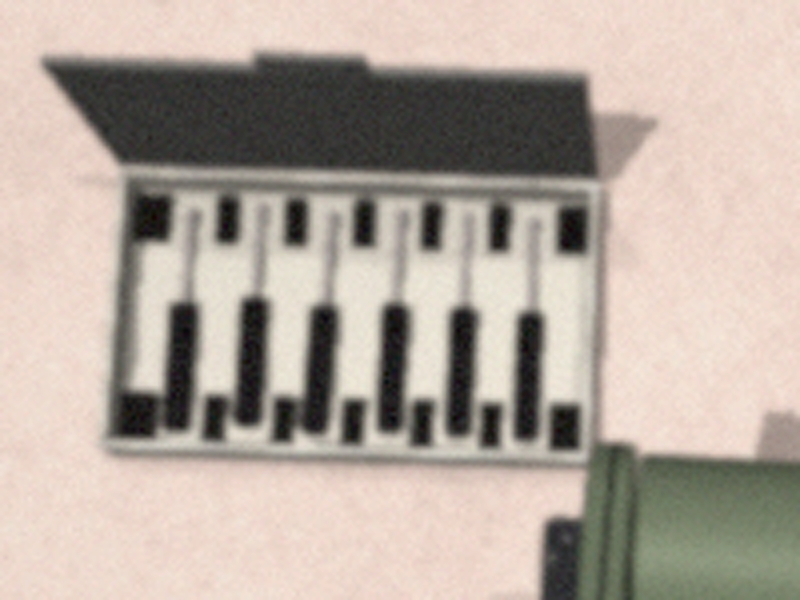

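The view shows all six drivers in their lanes with blades to the hinge, handles from crop (183,368) to (530,375), and the lid still open with its lip at (310,55). Next is the lid. I'll go over it with shut fingers and press it down from behind.

```bash
python3 - <<'E'
from h import *
p=case(.142,0); plan((.37,.1,.30,-1.3),(*p,.30,-1.3),(*p,.19,-1.3))
for a in(1.65,1.57,1.45,1.3,1.15,1.0,.85,.7,.55,.4,.3,.2,.1,.05,0):
    r,th,hw=.15,.006,.016
    x=.086-r*np.cos(a)+th*np.sin(a)+hw; z=.0405+r*np.sin(a)+th*np.cos(a); print(a,'tool x from .142:',round(1e3*(x-.142)),'z',round(z*1e3))
E
```

```text
t 44.67 at [ 0.3344 -0.0058  0.1652] [-1.8e+02 -1.0e-01 -1.5e+00] gap 0.0001 j6 1.55
[  32.8 -106.7 -134.7] [-0.  -0.1 -0.2]
[ 325.3 -225.6 -134.4] [-0.  -0.1 -0.2]
[ 325.2 -225.6  -24.4] [-0.  -0.1 -0.2]
1.65 tool x from .142: -22 z 190
1.57 tool x from .142: -34 z 191
1.45 tool x from .142: -52 z 190
1.3 tool x from .142: -74 z 187
1.15 tool x from .142: -96 z 180
1.0 tool x from .142: -116 z 170
0.85 tool x from .142: -134 z 157
0.7 tool x from .142: -151 z 142
0.55 tool x from .142: -165 z 124
0.4 tool x from .142: -176 z 104
0.3 tool x from .142: -182 z 91
0.2 tool x from .142: -186 z 76
0.1 tool x from .142: -189 z 61
0.05 tool x from .142: -190 z 54
0 tool x from .142: -190 z 46
```

Call:
{"fn": "play_rows", "kwargs": {
  "rows": [
    [[0,-10,-60,0,0,0,1],[15,-50,-120,0,0,0,1],[33,-107,-135,0,0,0,1],[33,-107,-135,0,0,0,1],[80,-130,-135,0,0,0,1],[325,-226,-135,0,0,0,1],[325,-226,-135,0,0,0,1],[325,-226,-135,0,0,0,1],[325,-226,-135,0,0,0,1],[325,-226,-135,0,0,0,1],[325,-226,-135,0,0,0,1],[325,-226,-135,0,0,0,1],[325,-226,-80,0,0,0,1],[325,-226,-25,0,0,0,1],[325,-226,-25,0,0,0,1]]
  ]
}}

```text
t: 46.55
tool_pos: [0.6609, 0.2116, 0.186]
orientation: [3.138, 0.01, -0.024]
ft_force: [0.5, 0.3, 0.2]
finger_gap: 0.0006
grasp_force: 0.0
```

```bash
python3 - <<'E'
from h import *
p=case(.142,0); plan((*p,.19,-1.3)); print(bot.get_obs()['ft_force'].round(1),bot.get_obs()['joint_pos'].round(2))
E
```

```text
t 46.55 at [0.6609 0.2116 0.186 ] [179.8   0.6  -1.4] gap 0.0006 j6 1.89
[ 4.7  0.5 -4. ] [ 0.2  0.6 -0.1]
[0.5 0.3 0.2] [ 0.29  0.53  1.29 -0.    1.33  1.89]
```

Call:
{"fn": "play_rows", "kwargs": {
  "rows": [
    [[-22,0,0,0,0,0,1],[-34,0,0,0,0,0,1],[-44,0,0,0,0,0,1],[-54,0,0,0,0,0,1],[-66,0,1,0,0,0,1],[-76,0,4,0,0,0,1],[-86,0,7,0,0,0,1],[-96,0,10,0,0,0,1],[-106,0,15,0,0,0,1],[-116,0,20,0,0,0,1],[-125,0,26,0,0,0,1],[-134,0,33,0,0,0,1],[-142,0,40,0,0,0,1],[-151,0,48,0,0,0,1],[-158,0,57,0,0,0,1],[-165,0,66,0,0,0,1],[-165,0,66,0,0,0,1]]
  ]
}}

```text
t: 48.68
tool_pos: [0.4983, 0.2164, 0.1229]
orientation: [3.14, 0.003, -0.024]
ft_force: [0.3, -0.0, 0.3]
finger_gap: 0.0004
grasp_force: 0.0
```

```bash
python3 - <<'E'
from h import *
p=case(.142-.165,0); plan((*p,.124,-1.3)); crop(cam('scene'),300,130,200,150,4,'lid.png')
E
```

```text
t 48.67 at [0.4983 0.2164 0.1229] [179.9   0.2  -1.4] gap 0.0004 j6 1.98
[ 2.3  1.7 -1.2] [ 0.1  0.2 -0.1]
```

View pics/lid.png

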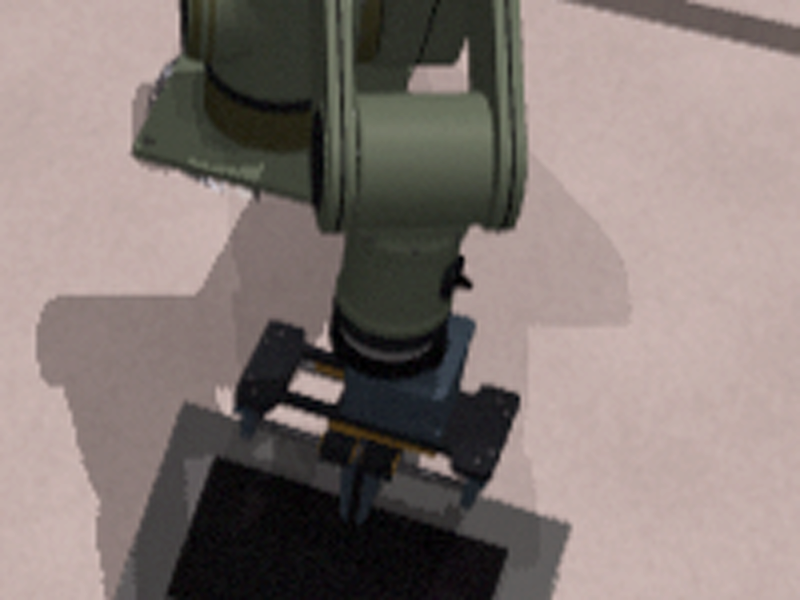

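The lid follows the fingers, whose tips touch its outer face at crop (355,515). I'll continue slowly until it is shut.

Call:
{"fn": "play_rows", "kwargs": {
  "rows": [
    [[-6,0,10,0,0,0,1],[-11,0,20,0,0,0,1],[-14,0,27,0,0,0,1],[-17,0,34,0,0,0,1],[-20,0,42,0,0,0,1],[-22,0,50,0,0,0,1],[-24,0,57,0,0,0,1],[-25,0,64,0,0,0,1],[-25,0,69,0,0,0,1],[-25,0,73,0,0,0,1],[-25,0,75,0,0,0,1],[-25,0,77,0,0,0,1],[-25,0,77,0,0,0,1]]
  ]
}}

```text
t: 50.35
tool_pos: [0.4751, 0.2174, 0.0469]
orientation: [-3.142, -0.0, -0.024]
ft_force: [0.0, -0.3, 0.1]
finger_gap: 0.0002
grasp_force: 0.0
```

Call:
{"fn": "play_rows", "kwargs": {
  "rows": [
    [[0,0,1,0,0,0,1],[0,0,2,0,0,0,1],[0,0,2,0,0,0,1]]
  ]
}}

```text
t: 50.72
tool_pos: [0.4752, 0.2174, 0.0467]
orientation: [-3.141, -0.001, -0.024]
ft_force: [-2.9, -1.6, 12.2]
finger_gap: 0.0001
grasp_force: 6.3
```

Call:
{"fn": "play_rows", "kwargs": {
  "rows": [
    [[0,0,1,0,0,0,1],[0,0,2,0,0,0,1],[0,0,2,0,0,0,1]]
  ]
}}

```text
t: 51.1
tool_pos: [0.4752, 0.2174, 0.0466]
orientation: [-3.141, -0.002, -0.024]
ft_force: [-5.8, -3.2, 27.6]
finger_gap: 0.0006
grasp_force: 13.2
```

The lid is pressed against its stop, with its face at 46.6 mm. I'll retreat and check.

Call:
{"fn": "play_rows", "kwargs": {
  "rows": [
    [[0,0,-30,0,0,0,1],[0,0,-90,0,0,0,1],[-60,30,-120,0,0,0,1],[-110,90,-120,0,0,0,1],[-110,300,-120,0,0,0,1],[-110,300,-120,0,0,0,1],[-110,300,-120,0,0,0,1],[-110,300,-120,0,0,0,1],[-110,300,-120,0,0,0,1],[-110,300,-120,0,0,0,1]]
  ]
}}

```text
t: 52.35
tool_pos: [0.3576, -0.0795, 0.1629]
orientation: [-3.141, -0.0, -0.025]
ft_force: [-0.6, 0.8, 0.1]
finger_gap: 0.0003
grasp_force: 0.0
```

```bash
python3 - <<'E'
from h import *
a=cam('top')['pixels'][100:300,80:560]; b=cam('scene')['pixels'][150:360,120:520]
cv2.imwrite('pics/end.png',cv2.convertScaleAbs(np.vstack([cv2.resize(a,(720,300)),cv2.resize(b[:, :],(560,294)).__class__(( 294,720,3)) if 0 else cv2.copyMakeBorder(cv2.resize(b,(560,294)),0,0,0,160,cv2.BORDER_CONSTANT)])[:,:,::-1],alpha=1.5))
s=cam('scene')
for A in(0,.06): print(proj(s,np.r_[case(.086-.188*np.cos(A),0),.0405+.188*np.sin(A)]),proj(s,np.r_[case(.086-.172*np.cos(A),.146),.0465+.172*np.sin(A)]))
plan()
E
```

```text
[[393.51673448 253.64728516]] [[439.49160024 271.38014537]]
[[393.8767428  251.46340107]] [[440.07090089 269.41140249]]
t 52.5 at [ 0.3578 -0.0789  0.1629] [-180.     0.    -1.3] gap 0.0002 j6 1.34
```

View pics/end.png

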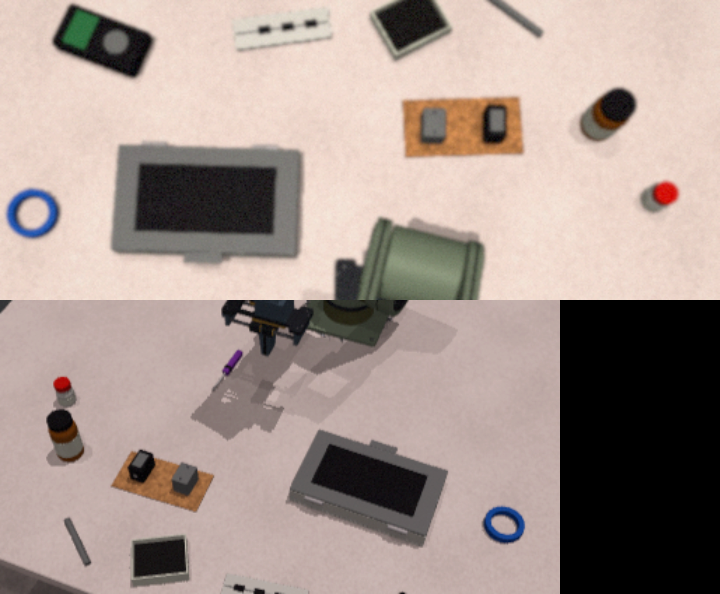

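The lid is flat and shut at (208,200), both boxes stand on the mat at (433,125) and (496,123), and the bottles and tape haven't moved. I'm handing it in.

```bash
python3 -c "
from workcell import bot
print(bot.close_job())"
```

```text
the job is handed in; nothing more can be done
None
```

I handed the job in: all five loose drivers lie in their own lanes pointing like the stowed one, the adapter and relay stand on the cork mat, and the lid is shut; the hand-in returned no verdict.

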